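# Set the beam scale to 4.25 kg

### The job

Set the bench scale to 4.25 kg for checking the next cuts: push the big poise along the rear beam with a fingertip until it drops into its 4 kg notch (the fourth after the zero notch), and push the small poise back along the front beam until it drops into its quarter-kilo notch (the first after zero). The zero notch of each beam is the one next to the platform. Push gently, never pinch or lift a poise, and leave everything else where it stands.

Things in the scene. Friction and masses are not known exactly. Their poses are not given: they have to be found in the camera images.
- scale: Bench beam scale fixed on the table, grey cast base 200 x 580 mm, round platform at one end. Origin under the base at table height; x to its back, y along the level beams towards the platform, z up. Platform: centre at y = 172 mm, 210 mm across, 130 mm up. Pointer frame at the beams' far end: y = -284 mm, 155 mm high. The beams rest on their stop and do not swing.
- kilo_zero (a point): On the rear beam's top edge (145 mm up), middle of its zero notch; axes as the scale's. The beam is a bar 10 mm thick with six V notches (0 to 5 kg, 1 kg each) in its top edge, 16 mm wide, 4 mm deep, flanks of 27 degrees, each 40 mm further along the scale's -y, with a short dark line on the bar's side at each notch.
- quarter_zero (a point): The same point of the front beam (top edge 125 mm up, 85 mm nearer the scale's front): five such notches (0 to 1 kg, 0.25 kg each), also 40 mm apart.
- kilo_poise: Big poise, a dark steel saddle over the rear beam: 40 mm across the beam, 34 mm along it. Origin half-way along it, level with the beam's top edge while it rides on the beam. Riding, its block spans 8 to 32 mm above the beam's top edge, with a knob 19 mm across 9 mm higher; seated in a notch, all is 3.8 mm lower. Cheeks hang beside the beam to 24 mm below that edge. Axes as the scale's.
- kilo_slide (a joint): Travel of the big poise, m: 0 at the zero notch, growing away from the platform (scale -y), 0.04 per notch; 4 kg is at 0.16. Stops 4 mm beyond the end notches. Slides on the beam with under 1 N; takes 4 to 8 N to push up out of a notch, then the force dips. Within about 7 mm of a notch's middle it drops in and centres itself by its own weight.
- kilo_seat (a joint): How far the big poise has dropped, m: 0 riding on the beam's top edge, about 0.0038 fully seated in a notch, negative if lifted off the beam.
- quarter_poise: Small poise, a dark steel saddle over the front beam: 26 mm across the beam, 24 mm along it. Origin as the big one's. Riding, its block spans 8 to 25 mm above the beam's top edge, with a knob 13 mm across 9 mm higher; 3.8 mm lower when seated. Cheeks hang beside the beam to 18 mm below that edge.
- quarter_slide (a joint): Travel of the small poise, m: 0 at its zero notch, growing away from the platform, 0.04 per notch; the quarter kilo is at 0.04. Takes 1 to 2.5 N to push out of a notch, far less between notches; otherwise like the big one.
- quarter_seat (a joint): How far the small poise has dropped, m: 0 riding on the beam, about 0.0038 fully seated, negative if lifted.
- pan: Shallow round stainless pan, 170 mm across, on the scale's platform; loose, not part of the job. Origin under it at its middle.
- weight_big: Stainless check weight with a knob, 48 mm across and 52 mm high, on the table before the scale; loose, not part of the job. Origin under it at its middle.
- weight_small: Stainless check weight with a knob, 34 mm across and 38 mm high, on the table before the scale; loose, not part of the job. Origin under it at its middle.
- mallet: Cast aluminium meat mallet lying on the table behind the scale, 190 mm handle along its own x axis, head 55 mm; loose, not part of the job. Origin under it at its middle.
- mug: White mug, 84 mm across, 88 mm high; loose, not part of the job. Origin under it at its middle.
- knife: Boning knife with a black handle lying flat, 290 mm long along its own x axis; loose, not part of the job. Origin under it at its middle.
- shaker: Clear jar with a steel cap, 70 mm across, 130 mm high; loose, not part of the job. Origin under it at its middle.

How it is judged:
By the outcome, as a careful person would: the job done as asked, in the order asked, and still so for the second after the job is handed in, with the robot touching nothing.
It also fails if it takes over 51 s, if anything falls off the work surface, if the arm or the gripper's body presses on something with over 40 N, if the wrist force passes 120 N, or if a joint passes its speed limit or range.

### The arm

A 7-joint arm with a two-finger parallel gripper is mounted at the origin on the work surface. World frame = base frame: x ahead of the robot, y to its left, z up, the work surface at z = 0. Lengths are in m, angles in rad, forces in N, time in s.
With the tool pointing down it reaches from about 0.4 to 0.9 m from the base axis. Payload 5.5 kg.
Tool frame: the origin (TCP) lies midway between the tips of the shut fingers; the grasp point (between the pads) lies 19 mm behind it; z points along the fingers, y is the line along which they close (so a half turn about z gives the same grasp; the last joint's range is limited). The gripper opens to 85 mm and grips with 20 to 120 N. Pads are 22 mm wide; open, the fingers measure 114 mm over their backs; the gripper's body (76 mm by 85 mm) begins 54 mm behind the grasp point. The pads swing forward as they close: fully open they stand 13 mm farther back than shut.
Start: joints at [-0.906, 0.501, -0.427, 1.55, 0.221, 1.138, -0.21], TCP at [0.254, 0.598, 0.231] pointing down, gripper open.
Joint ranges: [-2.88, 2.88], [-0.31, 2.03], [-1.54, 1.56], [0.2, 2.42], [-1.41, 4.55], [0.19, 2.02], [-2.57, 2.57]. Speed limits (rad/s): [2.57, 2.57, 3.14, 3.14, 3.14, 3.14, 3.14].

### API

Orientations are given as a 3x3 rotation matrix whose columns are the frame's x, y, z axes.
In Python, from bench import sensors, snapshot, hand_in gives the robot as it stands.
- The arm moves only by the tool arm_command, never from a script. Its argument "moves" is a list that holds one entry, the list of rows, each a list of 7 numbers: the shift along the tool's x, y, z each as a share of 0.4 m, from -1 to 1, then the turn, a rotation vector about the tool's x, y, z each as a share of 2 pi rad, from -1 to 1, then the opening, from -1 (shut) to 1 (fully open). In form: [[[dx, dy, dz, wx, wy, wz, jaw], ...]]. A call has exactly 10 rows; each row is the pose to reach, as a shift and turn from the pose commanded when the call began, along the tool's axes at that moment, turning the shorter way round; what a row does not reach only later rows make up. A row lasts 1/8 s, in which the tool goes at most 62.5 mm and 10.7 degrees, less where a joint would pass 70% of its speed; a pose out of reach is approached as far as the arm can. A call with a number of a shift or a turn outside -1 to 1 is refused whole. A call with a gripper value outside its range is refused whole. The fingers move at their own pace and stop on an object; the grip force is fixed at half the most. Time passes only in rows, so rows that repeat a pose let the fingers close, or fill a call up. It gives the time, the measured TCP pose, the force, the opening and the grip force at its end, in the units of the state.
- sensors.sense(): the state, without advancing time (a new reading comes with each control period).
- snapshot(name): name is "scene" or "top"; returns a dict with "frame" (480x640x3 uint8, red, green, blue), "range_z" (480x640 float32, m along the optical axis (not along the pixel's ray), 0 where there is no reading), "fx", "fy", "cx", "cy" (pixels), "dist_coeffs" ([k1, k2, p1, p2, k3] as OpenCV has them; the pictures are not rectified), "xyz" and "rotation" of the camera in the world. Camera axes: x right, y up, looking along -z (the intrinsics and any distortion apply to the point x, -y, -z); pixel columns grow to the right and rows downward; lengths in m; the calibration is good to about 2 mm. A picture is of the moment at which its call begins.
- hand_in(): hands the job in; it is judged then, once.
The state is a dict: "time": time; "qpos": joint angles; "qd": joint speeds; "joint_efforts": joint torques, N m; "tool_pos": TCP position; "tcp_rot": TCP orientation; "force": force on the tool from outside, world axes, zero at the start; "moment": the same for the moment, N m; "grip_width": finger opening in m; "grip_force": force on a finger pad.
Only numpy, scipy, OpenCV 4.12 (cv2) and the standard library are available. Lean on these libraries where they do the work, as an engineer would, in place of code of your own. Each camera call takes 0.05 s, during which the arm holds its last target. There are 200 camera calls.

## Working session

There is one attempt and no reset: what is moved stays moved. The work goes in short steps, Python scripts to look and compute and a tool call to move; the robot and the scene stay as the last step left them, time stands still between calls to the robot, and variables do not carry over. Pictures are saved under pics/ and viewed, at most 10 in all, crops included, and the job is handed in when it is done.

Besides the shell and the picture viewer there is one more tool, called after "Request:" as name([rows], argument=value, ...), one row to a line, values as JSON. arm_command: Moves the arm, as the interface text tells. Shift numbers are shares of 0.4 m and turn numbers shares of 2 pi rad, none past 1 either way. Its arguments: {"type":"object","properties":{"moves":{"type":"array","items":{"type":"array","items":{"type":"array","items":{"type":"number","minimum":-1,"maximum":1}}}}},"required":["moves"]}

```bash
mkdir -p pics; cat > h.py <<'E'
import numpy as np, cv2
from bench import sensors, snapshot, hand_in
def cloud(s):
    h,w=s["range_z"].shape
    u,v=np.meshgrid(np.arange(w),np.arange(h))
    K=np.array([[s["fx"],0,s["cx"]],[0,s["fy"],s["cy"]],[0,0,1]])
    p=cv2.undistortPoints(np.stack([u,v],-1).reshape(-1,1,2).astype(np.float64),K,np.array(s["dist_coeffs"])).reshape(h,w,2)
    z=s["range_z"]
    c=np.stack([p[...,0]*z,-p[...,1]*z,-z],-1)
    W=c@np.array(s["rotation"]).T+np.array(s["xyz"])
    W[z==0]=np.nan
    return W
def project(s,P):
    K=np.array([[s["fx"],0,s["cx"]],[0,s["fy"],s["cy"]],[0,0,1]])
    c=(np.atleast_2d(P)-np.array(s["xyz"]))@np.array(s["rotation"])
    c=c*[1,-1,-1]
    return cv2.projectPoints(c,np.zeros(3),np.zeros(3),K,np.array(s["dist_coeffs"]))[0].reshape(-1,2)
def save(s,n): cv2.imwrite(f"pics/{n}.png",s["frame"][...,::-1])
E
python3 - <<'E'
from h import *
for n in ("scene","top"):
    s=snapshot(n); save(s,n+"0"); np.savez(n+"0.npz",**{k:np.array(v) for k,v in s.items()})
    print(n,s["xyz"],np.round(s["rotation"],3).tolist(),s["fx"])
st=sensors.sense(); print(st["time"],st["tool_pos"],np.round(st["tcp_rot"],3).tolist(),st["force"],st["grip_width"])
E
```

```text
scene [1.22542594 1.17966952 1.06375466] [[-0.854, -0.312, 0.415], [0.519, -0.495, 0.697], [-0.012, 0.811, 0.585]] 527.738569965977
top [0.49559465 0.08072834 1.25568867] [[-0.023, 0.997, -0.068], [-1.0, -0.022, 0.021], [0.019, 0.069, 0.997]] 481.8660199897253
0.1 [0.25400103 0.59761079 0.23033018] [[-0.92, 0.391, -0.001], [0.391, 0.92, -0.002], [0.0, -0.002, -1.0]] [-0.28708751  0.42820152 -0.07655096] 0.08551667041290008
```

View pics/scene0.png

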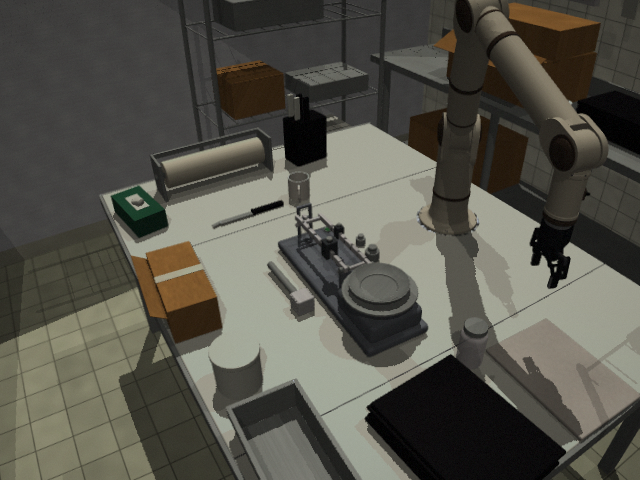

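View pics/top0.png

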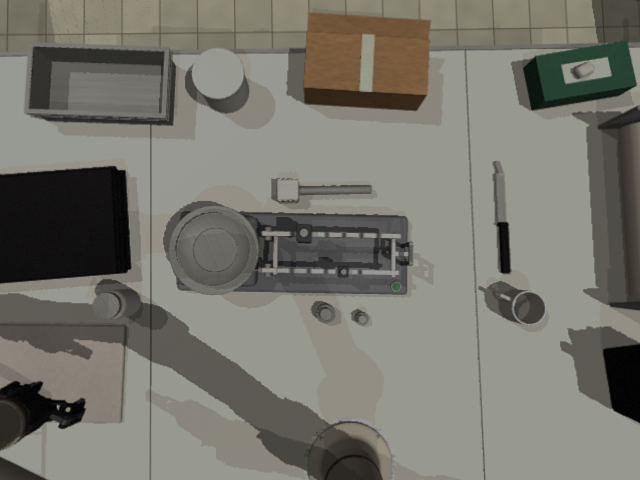

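The top view shows the platform at (216,248), the big poise at (304,233), the small one at (343,271), and the pointer frame at about (403,252). Next I measure the beams and poises and zoom in.

```bash
python3 - <<'E'
from h import *
s=dict(np.load("top0.npz")); W=cloud(s)
a=s["frame"][205:300,240:420,::-1]; cv2.imwrite("pics/crop0.png",cv2.resize(a,None,fx=4.4,fy=4.4,interpolation=cv2.INTER_CUBIC))
def show(n,r0,r1,c0,c1,z0,z1):
    w=W[r0:r1,c0:c1].reshape(-1,3); m=(w[:,2]>z0)&(w[:,2]<z1); w=w[m]; print(n,len(w),"mean",w.mean(0).round(4),"min",w.min(0).round(4),"max",w.max(0).round(4)); return w
show("bigtop",222,245,292,317,.165,.182); show("bigknob",222,245,292,317,.180,.2)
show("smalltop",260,283,333,355,.139,.153);show("smallknob",260,283,333,355,.150,.17)
r=show("rear",228,242,318,385,.137,.149); f=show("front",264,278,354,388,.117,.129); f2=show("frontL",264,278,285,332,.117,.129)
for w in (r,np.vstack([f,f2])):
    p=np.polyfit(w[:,1],w[:,0],1); print(p, np.degrees(np.arctan(p[0])))
show("base",208,300,262,408,.0,.06)
# platform rim circle from edge
w=W[195:305,160:268].reshape(-1,3); m=(w[:,2]>.120)&(w[:,2]<.175); w=w[m]
c,rad=cv2.minEnclosingCircle((w[:,:2]*1000).astype(np.float32)); print("platform/pan",c,rad)
for z0,z1 in((.12,.1345),(.1345,.17)):
    q=w[(w[:,2]>z0)&(w[:,2]<z1)]; print(len(q),cv2.minEnclosingCircle((q[:,:2]*1000).astype(np.float32)))
show("ptr",235,270,385,416,.13,.17)
show("mid",236,268,262,400,.09,.2)
E
```

```text
bigtop 212 mean [0.5764 0.1026 0.177 ] min [0.5559 0.0864 0.1655] max [0.5966 0.1184 0.1814]
bigknob 74 mean [0.5757 0.1014 0.1848] min [0.5598 0.0864 0.1801] max [0.5911 0.116  0.19  ]
smalltop 92 mean [0.4878 0.0144 0.1461] min [0.4745 0.0032 0.14  ] max [0.5002 0.0247 0.1527]
smallknob 28 mean [0.4877 0.0142 0.1555] min [0.4817 0.0089 0.1515] max [0.4978 0.0223 0.1592]
rear 288 mean [ 0.5715 -0.0074  0.1445] min [ 0.5648 -0.0845  0.1373] max [0.5796 0.0686 0.1489]
front 145 mean [ 0.4848 -0.0543  0.1252] min [ 0.4789 -0.0923  0.1191] max [ 0.4901 -0.0139  0.129 ]
frontL 193 mean [0.491  0.0908 0.1245] min [0.4843 0.0397 0.1193] max [0.4962 0.1475 0.129 ]
[0.04077228 0.57182531] 2.3347862224641496
[0.04274357 0.48713168] 2.4475365214034634
base 10389 mean [0.531  0.0241 0.0326] min [ 0.4114 -0.1686  0.    ] max [0.6565 0.215  0.0559]
platform/pan (545.6636962890625, 296.5680236816406) 120.4926986694336
2761 ((543.1387939453125, 297.2244567871094), 119.94007110595703)
3644 ((556.0652465820312, 295.1314697265625), 115.3187026977539)
ptr 187 mean [ 0.5388 -0.1288  0.1493] min [ 0.5008 -0.147   0.1303] max [ 0.5694 -0.0861  0.1609]
mid 675 mean [0.5474 0.043  0.1331] min [ 0.4949 -0.1243  0.0912] max [0.5764 0.1975 0.1892]
```

View pics/crop0.png

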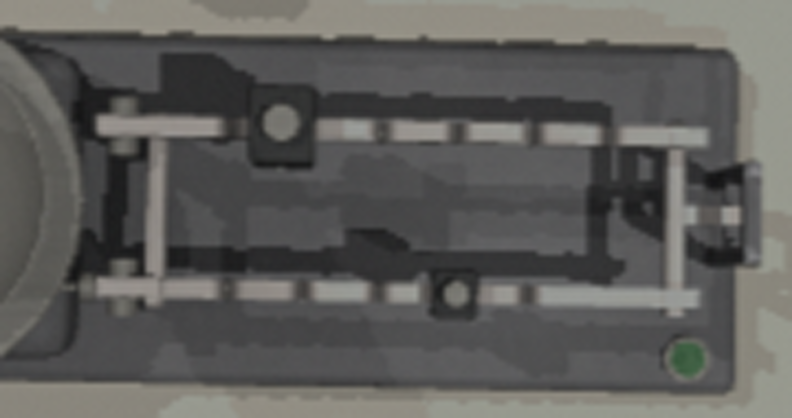

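The crop shows rear notches at x≈232, 382, 458, 533 and 611, with the poise riding at 283, between 0 and 1. Front notches are at 227, 302, 377 and 528, with the poise at about 455, on the third notch. Now I convert these to world positions.

```bash
cat >> h.py <<'E'
def ray(s,uv,z):
    K=np.array([[s["fx"],0,s["cx"]],[0,s["fy"],s["cy"]],[0,0,1]])
    p=cv2.undistortPoints(np.array(uv,float).reshape(-1,1,2),K,np.array(s["dist_coeffs"])).reshape(-1,2)
    d=np.c_[p[:,0],-p[:,1],-np.ones(len(p))]@np.array(s["rotation"]).T
    o=np.array(s["xyz"]); return o+d*((z-o[2])/d[:,2])[:,None]
E
python3 - <<'E'
from h import *
s=dict(np.load("top0.npz"))
c=lambda x,y:((x+.5)/4.4-.5+240,(y+.5)/4.4-.5+205)
R=ray(s,[c(232,127),c(382,131),c(458,132),c(533,133),c(611,136)],.143); F=ray(s,[c(227,289),c(302,290),c(377,291),c(528,295)],.123)
print(R.round(4).tolist(),F.round(4).tolist())
nr=[0,2,3,4,5];nf=[0,1,2,4]
for n,P,t in((nr,R,4),(nf,F,1)):
    fy=np.polyfit(n,P[:,1],1);fx=np.polyfit(n,P[:,0],1);print("step",fy[0],fx[0],"zero",fx[1],fy[1],"res",(P[:,1]-np.polyval(fy,n)).round(4),"target",np.polyval(fx,t),np.polyval(fy,t))
print("bigknob",ray(s,[c(283,122)],.186),"big block edges",ray(s,[c(250,125),c(315,125)],.177))
print("smknob",ray(s,[c(457,292)],.155),"edges",ray(s,[c(430,295),c(477,295)],.146))
for z in (.145,.125): pass
st=sensors.sense();Rt=np.array(st["tcp_rot"])
from scipy.spatial.transform import Rotation as Ro
th=np.arctan(.0415); X=np.array([np.cos(th),-np.sin(th),0]);Y=np.array([np.sin(th),np.cos(th),0]);Z=np.array([0,0,-1.])
for sg in(1,-1):
    G=np.c_[np.cross(sg*X,Z),sg*X,Z]; print(sg,(Ro.from_matrix(Rt.T@G).as_rotvec()/(2*np.pi)).round(4))
for p in ([.574,.142,.25],[.575,.150,.156]): print((Rt.T@(np.array(p)-st["tool_pos"])/.4).round(4))
E
```

```text
[[0.5777, 0.1278, 0.143], [0.5739, 0.049, 0.143], [0.5725, 0.0089, 0.143], [0.5711, -0.0306, 0.143], [0.5686, -0.0717, 0.143]] [[0.4928, 0.1329, 0.123], [0.4914, 0.093, 0.123], [0.4899, 0.0531, 0.123], [0.4859, -0.0274, 0.123]]
step -0.03983803920112277 -0.001764985321620467 zero 0.5776866242973846 0.12821855644749097 res [-0.0005  0.0004  0.0002  0.0005 -0.0007] target 0.5706266830109027 -0.031133600357000107
step -0.04008847489484625 -0.0017490016471293042 zero 0.4930499980761204 0.13306630174087908 res [-0.0002  0.0001  0.0002 -0.0001] target 0.49130099642899105 0.09297782684603283
bigknob [[0.57652397 0.10014253 0.186     ]] big block edges [[0.57604172 0.11714285 0.177     ]
 [0.57531202 0.08403156 0.177     ]]
smknob [[0.48855935 0.01244048 0.155     ]] edges [[0.48727157 0.02603508 0.146     ]
 [0.48669376 0.00146635 0.146     ]]
1 [-0.0003  0.0002  0.1927]
-1 [-2.000e-04 -3.000e-04 -3.073e-01]
[-1.1817 -0.7356 -0.0478]
[-1.1762 -0.7158  0.1871]
```

Request:
arm_command([
  [[-0.06,-0.04,-0.01,0,0,0.012,-1],[-0.16,-0.1,-0.02,0,0,0.035,-1],[-0.27,-0.17,-0.03,0,0,0.06,-1],[-0.38,-0.24,-0.04,0,0,0.085,-1],[-0.5,-0.31,-0.05,0,0,0.11,-1],[-0.62,-0.39,-0.05,0,0,0.135,-1],[-0.74,-0.46,-0.05,0,0,0.16,-1],[-0.86,-0.54,-0.05,0,0,0.18,-1],[-0.96,-0.6,-0.05,0,0,0.19,-1],[-1,-0.62,-0.05,0,0,0.1927,-1]],
])

```text
time: 1.35
tool_pos: [0.5268, 0.2099, 0.2509]
tcp_rot: [[0.047, 0.999, -0.0], [0.999, -0.047, -0.002], [-0.002, -0.0, -1.0]]
force: [-0.1, 0.2, 0.8]
grip_width: -0.0001
grip_force: 0.0
```

```bash
cat > go.py <<'E'
import sys
from h import *
st=sensors.sense();Rt=np.array(st["tcp_rot"]);p=np.array(st["tool_pos"])
print(round(st["time"],2),"tcp",p.round(4),"F",np.array(st["force"]).round(2),"w",round(st["grip_width"],4),"q",np.round(st["qpos"],2),"x",Rt[:,0].round(3),"z",Rt[:,2].round(3))
for a in sys.argv[1:]:
    t=np.array(eval(a)); print(a,(Rt.T@(t-p)/.4).round(4))
E
python3 go.py "[.5765,.148,.25]" "[.5765,.148,.158]"
```

```text
1.35 tcp [0.5268 0.2099 0.2509] F [-0.08  0.24  0.76] w -0.0001 q [-0.39  0.3  -0.04  1.75  0.02  1.09 -0.49] x [ 0.047  0.999 -0.002] z [-0.    -0.002 -1.   ]
[.5765,.148,.25] [-0.1486  0.1314  0.0025]
[.5765,.148,.158] [-0.1483  0.1314  0.2325]
```

Request:
arm_command([
  [[-0.05,0.04,0,0,0,0,-1],[-0.1,0.09,0,0,0,0,-1],[-0.14,0.12,0,0,0,0,-1],[-0.148,0.131,0.01,0,0,0,-1],[-0.148,0.131,0.05,0,0,0,-1],[-0.148,0.131,0.1,0,0,0,-1],[-0.148,0.131,0.15,0,0,0,-1],[-0.148,0.131,0.2,0,0,0,-1],[-0.148,0.131,0.228,0,0,0,-1],[-0.148,0.131,0.232,0,0,0,-1]],
])

```text
time: 2.6
tool_pos: [0.574, 0.1529, 0.1572]
tcp_rot: [[0.041, 0.999, -0.002], [0.999, -0.041, -0.0], [-0.0, -0.002, -1.0]]
force: [0.4, -0.2, 0.4]
grip_width: -0.0002
grip_force: 0.0
```

```bash
python3 - <<'E'
from h import *
s=snapshot("scene")
a=s["frame"][190:310,250:410,::-1]; cv2.imwrite("pics/s1.png",cv2.resize(a,None,fx=5,fy=5,interpolation=cv2.INTER_CUBIC))
E
python3 go.py "[.5701,-.0033,.158]"
```

```text
2.65 tcp [0.5746 0.1528 0.1579] F [-0.14 -0.16  0.46] w -0.0 q [-0.29  0.45 -0.01  1.77  0.01  0.92 -0.35] x [0.041 0.999 0.   ] z [-0.001  0.    -1.   ]
[.5701,-.0033,.158] [-3.905e-01  4.600e-03 -3.000e-04]
```

View pics/s1.png

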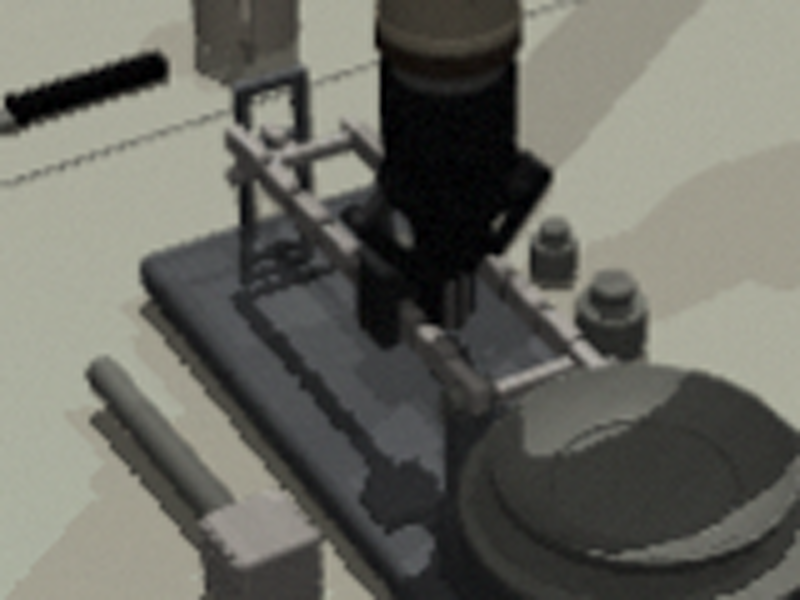

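The finger at (450,300) stands over the rear beam, on the platform side of the poise at (385,300). I'll push slowly.

Request:
arm_command([
  [[-0.015,0.0,0,0,0,0,-1],[-0.03,0,0,0,0,0,-1],[-0.045,0,0,0,0,0,-1],[-0.055,0,0,0,0,0,-1],[-0.063,0,0,0,0,0,-1],[-0.071,0,0,0,0,0,-1],[-0.079,0,0,0,0,0,-1],[-0.087,0,0,0,0,0,-1],[-0.094,0,0,0,0,0,-1],[-0.1,0,0,0,0,0,-1]],
])

```text
time: 3.9
tool_pos: [0.5737, 0.1141, 0.159]
tcp_rot: [[0.04, 0.999, 0.001], [0.999, -0.04, 0.002], [0.002, 0.001, -1.0]]
force: [-0.5, 5.6, 2.1]
grip_width: -0.0002
grip_force: 2.6
```

```bash
cat > look.py <<'E'
from h import *
s=snapshot("top"); W=cloud(s)
# dark poise blocks by height above beams
for n,rows,z0,z1,x0,y0,L in (("big",(222,250),.16,.181,.5777,.1282,.17),("small",(262,283),.138,.153,.493,.1331,.15)):
    w=W[rows[0]:rows[1],262:400].reshape(-1,3); m=(w[:,2]>z0)&(w[:,2]<z1)&(abs(w[:,0]-(x0+.0415*(w[:,1]-y0)))<.02); w=w[m]
    if len(w): print(n,len(w),"y",w[:,1].min().round(4),w[:,1].max().round(4),"z",np.median(w[:,2]).round(4))
E
python3 look.py; python3 go.py
```

```text
small 94 y 0.0033 0.0248 z 0.1462
3.95 tcp [0.5738 0.1136 0.159 ] F [-1.77  3.48  2.51] w -0.0 q [-0.24  0.43 -0.    1.8   0.    0.91 -0.28] x [0.041 0.999 0.002] z [ 0.001  0.002 -1.   ]
```

Request:
arm_command([
  [[-0.01,0,0,0,0,0,-1],[-0.02,0,0,0,0,0,-1],[-0.03,0,0,0,0,0,-1],[-0.04,0,0,0,0,0,-1],[-0.05,0,0,0,0,0,-1],[-0.06,0,0,0,0,0,-1],[-0.07,0,0,0,0,0,-1],[-0.08,0,0,0,0,0,-1],[-0.09,0,0,0,0,0,-1],[-0.1,0,0,0,0,0,-1]],
])

```text
time: 5.2
tool_pos: [0.5721, 0.0741, 0.1589]
tcp_rot: [[0.041, 0.999, 0.001], [0.999, -0.041, 0.002], [0.002, 0.001, -1.0]]
force: [0.2, 5.8, 1.7]
grip_width: 0.0
grip_force: 2.8
```

Request:
arm_command([
  [[-0.01,0,0,0,0,0,-1],[-0.02,0,0,0,0,0,-1],[-0.03,0,0,0,0,0,-1],[-0.04,0,0,0,0,0,-1],[-0.05,0,0,0,0,0,-1],[-0.06,0,0,0,0,0,-1],[-0.07,0,0,0,0,0,-1],[-0.08,0,0,0,0,0,-1],[-0.09,0,0,0,0,0,-1],[-0.1,0,0,0,0,0,-1]],
])

```text
time: 6.45
tool_pos: [0.5704, 0.034, 0.1588]
tcp_rot: [[0.041, 0.999, 0.0], [0.999, -0.041, 0.002], [0.002, 0.0, -1.0]]
force: [-1.0, 6.0, 3.0]
grip_width: -0.0003
grip_force: 2.8
```

```bash
python3 go.py "[.572,.000,.158]"; python3 - <<'E'
from h import *
s=snapshot("scene")
a=s["frame"][190:310,250:410,::-1]; cv2.imwrite("pics/s2.png",cv2.resize(a,None,fx=5,fy=5,interpolation=cv2.INTER_CUBIC))
E
```

```text
6.45 tcp [0.5704 0.034  0.1588] F [-1.02  6.    3.02] w -0.0003 q [-0.12  0.41  0.02  1.83 -0.01  0.9  -0.14] x [0.041 0.999 0.002] z [ 0.     0.002 -1.   ]
[.572,.000,.158] [-0.0849  0.0076  0.0019]
```

View pics/s2.png

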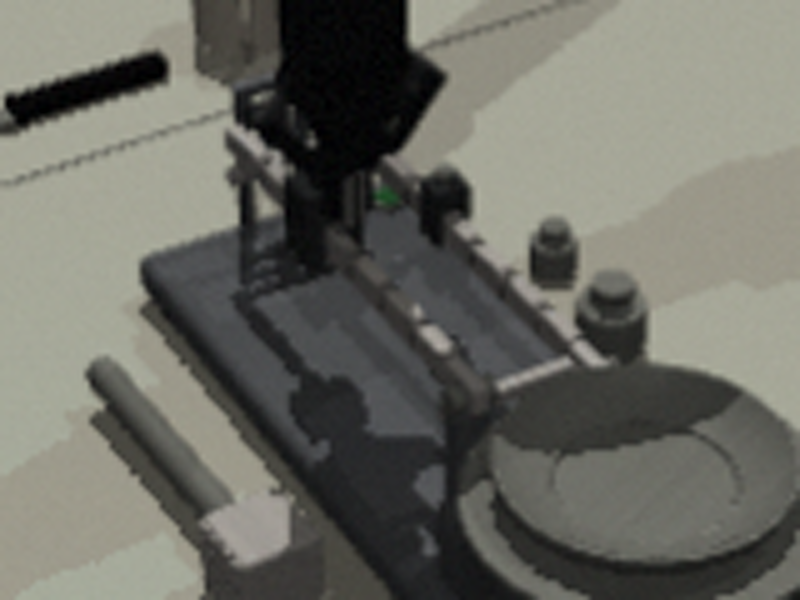

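The poise is being pushed at each notch as expected, about 6 N and in contact. Now the final, slower approach.

Request:
arm_command([
  [[-0.006,0,0,0,0,0,-1],[-0.012,0,0,0,0,0,-1],[-0.018,0,0,0,0,0,-1],[-0.024,0,0,0,0,0,-1],[-0.03,0,0,0,0,0,-1],[-0.036,0,0,0,0,0,-1],[-0.042,0,0,0,0,0,-1],[-0.048,0,0,0,0,0,-1],[-0.054,0,0,0,0,0,-1],[-0.06,0,0,0,0,0,-1]],
])

```text
time: 7.75
tool_pos: [0.5691, 0.0082, 0.1584]
tcp_rot: [[0.042, 0.999, -0.0], [0.999, -0.042, 0.0], [0.0, -0.0, -1.0]]
force: [-0.7, 0.6, -0.9]
grip_width: 0.0001
grip_force: 0.4
```

Request:
arm_command([
  [[-0.003,0,0,0,0,0,-1],[-0.006,0,0,0,0,0,-1],[-0.009,0,0,0,0,0,-1],[-0.012,0,0,0,0,0,-1],[-0.015,0,0,0,0,0,-1],[-0.018,0,0,0,0,0,-1],[-0.02,0,0,0,0,0,-1],[-0.022,0,0,0,0,0,-1],[-0.023,0,0,0,0,0,-1],[-0.023,0,0,0,0,0,-1]],
])

```text
time: 9.0
tool_pos: [0.5688, -0.0009, 0.1585]
tcp_rot: [[0.042, 0.999, -0.0], [0.999, -0.042, 0.0], [0.0, -0.0, -1.0]]
force: [0.1, 0.6, 0.3]
grip_width: -0.0001
grip_force: 0.0
```

```bash
python3 go.py
```

```text
9.0 tcp [ 0.5688 -0.0009  0.1585] F [0.11 0.6  0.28] w -0.0001 q [-0.07  0.41  0.03  1.84 -0.01  0.9  -0.07] x [0.042 0.999 0.   ] z [-0.  0. -1.]
```

Request:
arm_command([
  [[0.03,0,0,0,0,0,-1],[0.04,0,-0.06,0,0,0,-1],[0.04,0,-0.15,0,0,0,-1],[0.03,-0.04,-0.21,0,0,0,-1],[0,-0.12,-0.21,0,0,0,-1],[-0.04,-0.18,-0.21,0,0,0,-1],[-0.08,-0.2,-0.21,0,0,0,-1],[-0.086,-0.203,-0.21,0,0,0,-1],[-0.086,-0.203,-0.18,0,0,0,-1],[-0.086,-0.203,-0.18,0,0,0,-1]],
])

```text
time: 10.25
tool_pos: [0.4859, -0.0311, 0.2289]
tcp_rot: [[0.041, 0.999, -0.003], [0.999, -0.041, 0.0], [0.0, -0.003, -1.0]]
force: [-0.3, 0.3, 0.5]
grip_width: -0.0002
grip_force: 0.0
```

```bash
python3 look.py; python3 go.py "[.4862,-.032,.138]"; python3 - <<'E'
from h import *
s=snapshot("scene")
a=s["frame"][190:310,250:410,::-1]; cv2.imwrite("pics/s3.png",cv2.resize(a,None,fx=5,fy=5,interpolation=cv2.INTER_CUBIC))
W=cloud(s);w=W.reshape(-1,3);m=(w[:,2]>.155)&(w[:,2]<.19)&(abs(w[:,0]-.571)<.022)&(abs(w[:,1]+.031)<.04);w=w[m];print(len(w),w.min(0),w.max(0),np.median(w,0))
h=w[w[:,2]>w[:,2].max()-.006]; print(h.mean(0))
E
```

```text
big 204 y -0.0471 -0.0121 z 0.1736
small 93 y 0.0035 0.0249 z 0.1464
10.3 tcp [ 0.4862 -0.0311  0.2294] F [-0.35  0.28  0.29] w 0.0 q [-0.04  0.18  0.05  1.96 -0.01  1.   -0.02] x [0.041 0.999 0.   ] z [-0.002  0.    -1.   ]
[.4862,-.032,.138] [-0.0022  0.0006  0.2286]
157 [ 0.55077901 -0.04828846  0.15577345] [ 0.59257856 -0.00841906  0.18539404] [ 0.57504693 -0.0211791   0.17249366]
[ 0.57083115 -0.02838922  0.1825644 ]
```

View pics/s3.png

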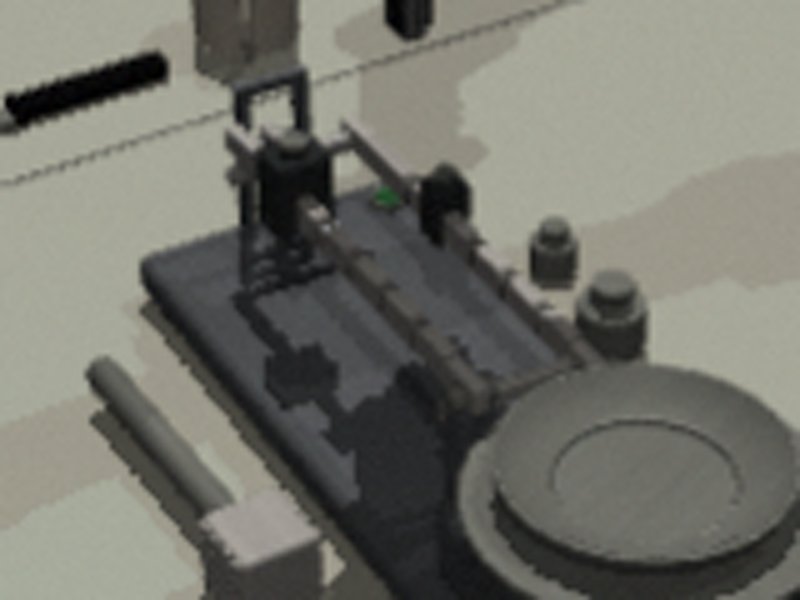

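The big poise is seated: its block top is at 173.6 mm and y = -0.030, which matches notch 4. Next I descend behind the small poise and push it toward the platform.

Request:
arm_command([
  [[0,0,0.04,0,0,0,-1],[0,0,0.1,0,0,0,-1],[0,0,0.16,0,0,0,-1],[0,0,0.21,0,0,0,-1],[0,0,0.229,0,0,0,-1],[0,0,0.229,0,0,0,-1],[0.01,0,0.229,0,0,0,-1],[0.02,0,0.229,0,0,0,-1],[0.03,0,0.229,0,0,0,-1],[0.04,0,0.229,0,0,0,-1]],
])

```text
time: 11.6
tool_pos: [0.4871, -0.0154, 0.1392]
tcp_rot: [[0.041, 0.999, 0.0], [0.999, -0.041, 0.0], [0.0, 0.0, -1.0]]
force: [0.5, -0.5, 0.1]
grip_width: 0.0001
grip_force: 0.0
```

```bash
python3 go.py "[.4905,.067,.138]"
```

```text
11.6 tcp [ 0.4871 -0.0154  0.1392] F [ 0.45 -0.54  0.13] w 0.0001 q [-0.06  0.3   0.04  2.05 -0.02  0.79 -0.05] x [0.041 0.999 0.   ] z [ 0.  0. -1.]
[.4905,.067,.138] [ 0.2062 -0.      0.0029]
```

Request:
arm_command([
  [[0.007,0,0,0,0,0,-1],[0.014,0,0,0,0,0,-1],[0.021,0,0,0,0,0,-1],[0.028,0,0,0,0,0,-1],[0.035,0,0,0,0,0,-1],[0.042,0,0,0,0,0,-1],[0.049,0,0,0,0,0,-1],[0.056,0,0,0,0,0,-1],[0.063,0,0,0,0,0,-1],[0.07,0,0,0,0,0,-1]],
])

```text
time: 12.85
tool_pos: [0.4881, 0.0123, 0.1389]
tcp_rot: [[0.042, 0.999, -0.0], [0.999, -0.042, 0.0], [0.0, -0.0, -1.0]]
force: [-0.1, -0.4, 0.3]
grip_width: 0.0
grip_force: 0.1
```

Request:
arm_command([
  [[0.007,0,0,0,0,0,-1],[0.014,0,0,0,0,0,-1],[0.021,0,0,0,0,0,-1],[0.028,0,0,0,0,0,-1],[0.035,0,0,0,0,0,-1],[0.042,0,0,0,0,0,-1],[0.049,0,0,0,0,0,-1],[0.056,0,0,0,0,0,-1],[0.063,0,0,0,0,0,-1],[0.07,0,0,0,0,0,-1]],
])

```text
time: 14.1
tool_pos: [0.4893, 0.0406, 0.1389]
tcp_rot: [[0.042, 0.999, 0.0], [0.999, -0.042, 0.0], [0.0, 0.0, -1.0]]
force: [0.1, -0.5, -0.1]
grip_width: 0.0
grip_force: 0.1
```

```bash
cat > sm.py <<'E'
from h import *
s=snapshot("scene");W=cloud(s);w=W.reshape(-1,3)
m=(w[:,2]>.137)&(w[:,2]<.162)&(abs(w[:,0]-(.487+.042*w[:,1]))<.016)&(w[:,1]>-.02)&(w[:,1]<.13);q=w[m]
print(len(q),q.min(0).round(4),q.max(0).round(4))
E
python3 sm.py; python3 go.py "[.4905,.067,.138]"
```

```text
110 [0.4741 0.0362 0.137 ] [0.5039 0.0795 0.162 ]
14.15 tcp [0.4893 0.0411 0.1389] F [0.13 0.23 0.24] w 0.0001 q [-0.15  0.31  0.01  2.04 -0.01  0.79 -0.17] x [0.041 0.999 0.001] z [ 0.     0.001 -1.   ]
[.4905,.067,.138] [0.0649 0.0004 0.0022]
```

Request:
arm_command([
  [[0.005,0,0,0,0,0,-1],[0.01,0,0,0,0,0,-1],[0.015,0,0,0,0,0,-1],[0.02,0,0,0,0,0,-1],[0.025,0,0,0,0,0,-1],[0.03,0,0,0,0,0,-1],[0.035,0,0,0,0,0,-1],[0.04,0,0,0,0,0,-1],[0.045,0,0,0,0,0,-1],[0.05,0,0,0,0,0,-1]],
])

```text
time: 15.4
tool_pos: [0.4901, 0.0603, 0.1389]
tcp_rot: [[0.042, 0.999, 0.0], [0.999, -0.042, 0.0], [0.0, -0.0, -1.0]]
force: [0.4, 0.3, -0.4]
grip_width: -0.0003
grip_force: 0.1
```

Request:
arm_command([
  [[0.002,0,0,0,0,0,-1],[0.004,0,0,0,0,0,-1],[0.006,0,0,0,0,0,-1],[0.008,0,0,0,0,0,-1],[0.01,0,0,0,0,0,-1],[0.011,0,0,0,0,0,-1],[0.012,0,0,0,0,0,-1],[0.013,0,0,0,0,0,-1],[0.013,0,0,0,0,0,-1],[0.013,0,0,0,0,0,-1]],
])

```text
time: 16.65
tool_pos: [0.4903, 0.0653, 0.1389]
tcp_rot: [[0.042, 0.999, -0.0], [0.999, -0.042, -0.0], [-0.0, -0.0, -1.0]]
force: [0.5, -0.3, 0.2]
grip_width: 0.0
grip_force: 0.0
```

```bash
python3 sm.py; python3 go.py
```

```text
108 [0.475  0.0581 0.1381] [0.5054 0.1087 0.162 ]
16.7 tcp [0.4903 0.0653 0.1389] F [-0.01  0.53  0.34] w -0.0001 q [-0.19  0.32  0.    2.03 -0.    0.8  -0.23] x [0.042 0.999 0.   ] z [-0.  0. -1.]
```

Request:
arm_command([
  [[-0.03,0,0,0,0,0,-1],[-0.04,0,-0.05,0,0,0,-1],[-0.04,0,-0.15,0,0,0,-1],[-0.04,0,-0.25,0,0,0,-1],[-0.1,-0.04,-0.32,0,0,0,-1],[-0.2,-0.08,-0.33,0,0,0,-1],[-0.32,-0.1,-0.33,0,0,0,-1],[-0.44,-0.12,-0.33,0,0,0,-1],[-0.5,-0.12,-0.33,0,0,0,-1],[-0.52,-0.12,-0.33,0,0,0,-1]],
])

```text
time: 17.95
tool_pos: [0.4329, -0.1427, 0.271]
tcp_rot: [[0.046, 0.999, 0.0], [0.999, -0.046, -0.0], [-0.0, 0.0, -1.0]]
force: [0.3, 0.3, -0.1]
grip_width: -0.0001
grip_force: 0.0
```

```bash
python3 look.py; python3 go.py; python3 - <<'E'
from h import *
s=snapshot("top")
a=s["frame"][195:335,240:420,::-1]; cv2.imwrite("pics/t4.png",cv2.resize(a,None,fx=4.2,fy=4.2,interpolation=cv2.INTER_CUBIC))
E
```

```text
big 229 y -0.0473 -0.0121 z 0.1736
small 95 y 0.0817 0.1051 z 0.146
18.0 tcp [ 0.4332 -0.1425  0.2709] F [-0.79 -0.39 -0.07] w 0.0001 q [ 0.07  0.07  0.19  1.99 -0.02  1.08  0.23] x [ 0.045  0.999 -0.   ] z [-0. -0. -1.]
```

View pics/t4.png

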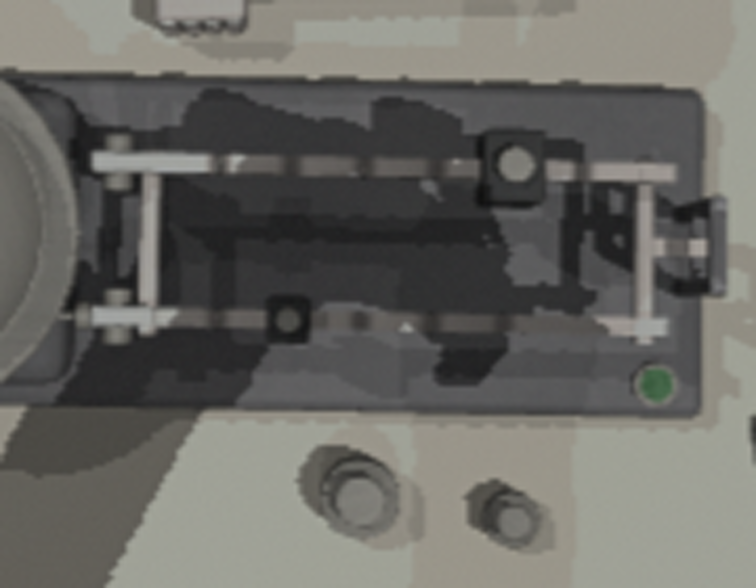

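The picture shows the big poise at (515,165), on notch 4, and the small poise at (288,320), on notch 1. Both are at seated height, and the arm is clear of everything.

```bash
python3 -c "
from bench import hand_in
print(hand_in())"
```

```text
the job is handed in; nothing more can be done
None
```

The scale is set to 4.25 kg and the job is handed in: the big poise is seated in its 4 kg notch and the small poise in its quarter-kilo notch, pushed in that order.

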